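# Stow the transit cap and hold the antenna mast at its second stop

### The arm

A 7-joint arm with a two-finger parallel gripper is mounted at the origin on the work surface. World frame = base frame: x ahead of the robot, y to its left, z up, the work surface at z = 0. Lengths are in mm, angles in rad, forces in N, time in s.
With the tool pointing down it reaches from about 425 to 975 mm from the base axis. Payload 16.7 kg.
Tool frame: the origin (TCP) lies midway between the tips of the shut fingers; the grasp point (between the pads) lies 19 mm behind it (robot.tcp_to_grasp is the distance from the TCP to the grasp point, in mm); z points along the fingers, y is the direction in which the jaws open and shut (so a half turn about z gives the same grasp; the last joint's range is limited). The gripper opens to 85 mm and grips with 20 to 120 N. Pads are 22 mm wide; open, the fingers measure 114 mm over their backs; the gripper's body (76 mm by 85 mm) begins 54 mm behind the grasp point. The pads swing forward as they close: fully open they stand 13 mm farther back than shut.
Start: joints at [1.179, 0.426, 0.074, 1.606, -0.034, 1.111, -0.067], TCP at [161.6, -655.333, 231.302] pointing down, gripper open.
Joint ranges: [-2.85, 2.85], [-0.5, 2.14], [-1.23, 1.37], [0.21, 2.46], [-1.02, 4.16], [0.16, 2.05], [-2.73, 2.73]. Speed limits (rad/s): [1.89, 1.89, 2.39, 2.39, 3.01, 3.01, 3.01].

### API

Orientations are given as a rotation vector (axis times angle).
In Python, from plant import robot gives the robot as it stands.
- The arm moves only by the tool jog_arm, never from a script. Its argument "deltas" is a list of rows, each a list of 7 numbers: the opening, from 0 (shut) to 1 (fully open), then the shift along the tool's x, y, z in units of 30 cm (1.0 is 30 cm), then the turn, a rotation vector about the tool's x, y, z in units of 90 degrees (1.0 is 90 degrees). In form: [[fingers, dx, dy, dz, wx, wy, wz], ...]. A call has 1 to 5 rows; each row is the pose to reach, as a shift and turn from the pose commanded when the call began, along the tool's axes at that moment; what a row does not reach only later rows make up. A row lasts 1/8 s, in which the tool goes at most 62.5 mm and 10.7 degrees, less where a joint would pass 70% of its speed; a pose out of reach is approached as far as the arm can. A call with a number of a shift or a turn outside -1 to 1 is refused whole. A call with a gripper value outside its range is refused whole. The fingers move at their own pace and stop on an object; "newtons" is the grip in N (left out, the last holds). Time passes only in rows, so rows that repeat a pose let the fingers close. It gives the time, the measured TCP pose, the force and the opening at its end, in the units of the state.
- robot.get_obs(): the state, without advancing time (a new reading comes with each control period).
- robot.camera(name): name is "side" or "top"; returns a dict with "img" (420x560x3 uint8, red, green, blue), "camera_matrix" (3x3 intrinsics, pixels), "rvec" (rotation vector, rad) and "tvec" (3), from world to camera coordinates, as OpenCV has them. Camera axes: x right, y down, z forward; pixel columns grow to the right and rows downward; lengths in mm; the calibration is good to about 2 mm. A picture is of the moment at which its call begins. There is no depth.
- robot.finish_job(): hands the job in, once; it reports no verdict.
The state is a dict: "time_s": time; "joint_pos": joint angles; "qd": joint speeds; "joint_torque": joint torques, N m; "ee_pos": TCP position; "tcp_rot": TCP orientation; "wrist_force": force on the tool from outside, world axes, zero at the start; "torque": the same for the moment, N m; "finger_gap": finger opening in mm.
Only numpy, scipy, OpenCV 4.12 (cv2) and the standard library are available. Lean on these libraries where they do the work, as an engineer would, in place of code of your own. Each camera call takes 0.05 s, during which the arm holds its last target.

### The job

Lift the black transit cap off the antenna mast on top of the grey processor unit and put it back, knob up and fully home, in its own slot on the storage tray: the large round one. Only then press the release button on the unit so that the mast head pops up, take the head, pull it up past its first stop to the second, which is the end of its travel, and finish while holding it there: the mast sinks back if let go. Leave the other things on the bench where they are.

Things in the scene. Friction and masses are not known exactly. Their poses are not given: they have to be found in the camera images.
- cap_mid (a point): Black plastic transit cap, loose, 60 to 120 g: an upside-down round cup 64 mm across, 24 mm high (inside 56 mm across, 18 mm deep), on top a round knob 24 mm across, 24 mm high; 48 mm high in all. It starts over the mast's collar, rim on the unit's top. The point is on its axis half-way up, 24 mm above the rim, where the knob begins; z along the axis towards the knob.
- slot_cap_mouth (a point): The cap's slot: grey block 86 x 86 x 25 mm fixed on the tray, round hole 69 mm across, 14 mm deep, white label with a large dot on the side away from the robot. Point: centre of the hole's mouth, level with the block's top; z up. Cap fully home: its rim 14 mm below, its middle point 10 mm above. Three blocks, 105 mm apart, in any order; the others have a 45 mm round and a 55 mm square hole.
- unit: Grey processor unit, fixed: a box 200 mm deep (x), 220 mm wide (y), 133 mm high; origin at the centre of its underside, z up. On top: the mast in a dark steel collar 50 mm across and 12 mm high, its axis at x 0, y -50 mm; and the release button at x 0, y +55 mm.
- mast_head (a point): Centre of the mast's head, on its axis, moving with it: a white upright round puck 36 mm across, 26 mm high, on a steel tube 14 mm thick that slides straight up out of the unit. Stowed, it is sunk in the collar, its top 2 mm above the collar's, its centre 1 mm above the unit's top.
- mast (a joint): How far the mast is out, m: 0 stowed and latched. The button frees it and a spring lifts it to about 0.030 to 0.045. The first stop is a sprung catch at 0.050 to 0.060 that takes 5 to 15 N to pull through; the second, the hard end of travel, is at 0.110, where about 3 N of weight and spring pull it down. Let go there, it sinks to the first stop.
- release_top (a point): Centre of the top of the release button: a grey round push button 24 mm across in a black round housing 40 mm across on the unit's top; 22 mm above the unit's top, 10 mm above its housing, 105 mm from the mast's axis. Pressed straight down 6 mm, 5 N when fully down, springs back.
- release (a joint): Travel of the release button in m: 0 up, 0.006 fully down; the mast is freed at 0.003 to 0.005.
- blank_mid (a point): Bystander: an aluminium block 48 x 48 x 22 mm stowed in the square slot; its centre.
- driver_grip (a point): Bystander: a screwdriver 190 mm long lying on the bench; the middle of its handle.
- meter_mid (a point): Bystander: a grey hand-held meter 130 x 70 x 34 mm lying on the bench; its centre.
- plug_mid (a point): Bystander: a dark steel connector plug 34 mm across and 45 mm high standing upright on the bench beyond the unit; its centre.
Things that resemble listed ones, but are neither listed nor needed, are in the scene too. Of the things shaped like the part that bears cap_mid, the black one is meant.

How it is judged (in metres and radians):
On the way, in this order (a step that is already met when the one before it is completed fails the run):
1. the cap stands fully home in the large round slot, let go of (horizontal distance between cap_mid and slot_cap_mouth below 0.005 m and z of cap_mid in the frame of slot_cap_mouth below 0.013 m and angle between cap_mid's own z axis and vertical below 0.08 rad and contact force between the fingers and anything else below 0.2 N), for 0.2 s.
2. the button has been pressed and the mast has popped up (value of joint mast above 0.02 m), for 0.2 s.
3. the mast is drawn to its second stop (value of joint mast above 0.103 m), for 0.2 s.
At the end, for the whole second after the job is handed in: The mast is held by the gripper within 7 mm of its second stop (joint above 0.103 m), still, with more than 1 N of finger contact, through the last second; the cap stands upright in the large round slot, within 5 mm of its centre and within 3 mm of fully home (value of joint mast above 0.103 m and velocity of joint mast between -0.01 and 0.01 m/s and contact force between the fingers and mast above 1 N and horizontal distance between cap_mid and slot_cap_mouth below 0.005 m and z of cap_mid in the frame of slot_cap_mouth below 0.013 m and angle between cap_mid's own z axis and vertical below 0.08 rad); the arm keeps its last pose, push and grip.
It fails at once if the mast is released before the cap is in its slot (value of joint mast above 0.012 m and horizontal distance between cap_mid and slot_cap_mouth above 0.02 m).
It fails at once if a bystander is moved by more than 30 mm: blank_mid (distance of blank_mid from where it was at the start of the episode above 0.03 m).
It fails at once if a bystander is moved by more than 30 mm: driver_grip (distance of driver_grip from where it was at the start of the episode above 0.03 m).
It fails at once if a bystander is moved by more than 30 mm: meter_mid (distance of meter_mid from where it was at the start of the episode above 0.03 m).
It fails at once if a bystander is moved by more than 30 mm: plug_mid (distance of plug_mid from where it was at the start of the episode above 0.03 m).
It also fails if it takes over 67 s, if anything falls off the work surface, if the arm or the gripper's body presses on something with over 40 N, if the wrist force passes 120 N, or if a joint passes its speed limit or range.

## Working session

There is one attempt and no reset: what is moved stays moved. The work goes in short steps, Python scripts to look and compute and a tool call to move; the robot and the scene stay as the last step left them, time stands still between calls to the robot, and variables do not carry over. Pictures are saved under pics/ and viewed, and the job is handed in when it is done.

Besides the shell and the picture viewer there is one more tool, called by a JSON object that holds its "name" and its "arguments", one argument or row to a line. jog_arm: Moves the arm, as the interface text tells. Its arguments: {"type":"object","properties":{"deltas":{"type":"array","items":{"type":"array","items":{"type":"number","minimum":-1,"maximum":1}}},"newtons":{"type":"number"}},"required":["deltas"]}

```bash
mkdir -p pics; python3 - <<'E'
from plant import robot
import cv2
print(robot.get_obs())
for n in("top","side"):
    c=robot.camera(n);cv2.imwrite(f"pics/{n}0.png",c["img"][:,:,::-1]);print(n,c["camera_matrix"],c["rvec"],c["tvec"])
E
```

```text
{'time_s': 0.0, 'joint_pos': array([ 1.17951937,  0.42670138,  0.0738149 ,  1.60663823, -0.03408208,
        1.11078576, -0.06709467]), 'qd': array([ 1.38890506e-03, -4.19888561e-06,  1.68583828e-03,  3.32001491e-05,
       -2.33478404e-03,  2.49411919e-04,  2.97694045e-04]), 'joint_torque': array([-3.10811147e-04, -9.49844456e+01,  3.76125410e+00, -4.63530493e+01,
        1.93097064e-02,  1.00160355e-02,  6.55985696e-05]), 'ee_pos': array([ 161.5009688 , -654.96283272,  230.61616969]), 'tcp_rot': array([-3.11742088e+00, -3.78728152e-01,  3.86510066e-04]), 'wrist_force': array([-1.10780037,  1.1395065 , -0.73358587]), 'torque': array([ 0.02723882, -0.00419267,  0.01910581]), 'finger_gap': 85.45791677423341}
top [[383.03693658   0.         288.17771341]
 [  0.         383.03693658 209.44273335]
 [  0.           0.           1.        ]] [ 2.15859943 -2.13747764  0.11668369] [-24.73556833 522.40727821 982.55551199]
side [[530.92162189   0.         277.83866474]
 [  0.         530.92162189 199.83407002]
 [  0.           0.           1.        ]] [ 0.12427785 -2.75201649  1.47927338] [ 528.59015937  117.91562381 1054.94204092]
```

View pics/top0.png

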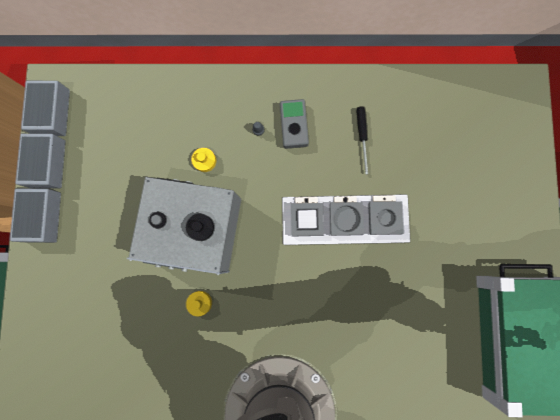

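View pics/side0.png

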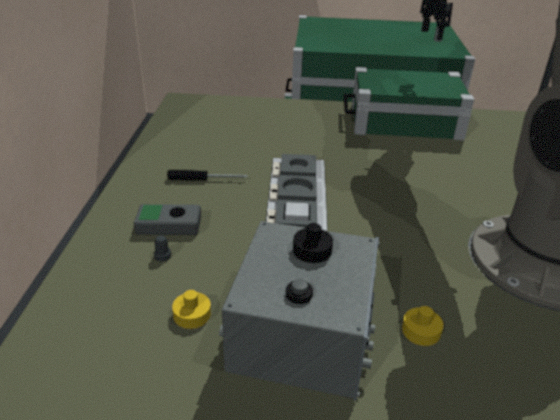

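The top view shows the unit at about (185,225), the capped mast at (200,227) and the button at (157,220). The tray is at (345,220), and its middle block looks like the large round slot. Two yellow decoy caps are at (203,160) and (198,304). I'll enlarge the crops next.

```bash
python3 - <<'E'
import cv2
import numpy as np
t=cv2.imread("pics/top0.png");s=cv2.imread("pics/side0.png")
a=cv2.resize(t[165:285,120:250],None,fx=4,fy=4,interpolation=cv2.INTER_CUBIC)
b=cv2.resize(t[185:255,275:415],None,fx=5,fy=5,interpolation=cv2.INTER_CUBIC)
c=cv2.resize(s[140:310,220:390],None,fx=3.5,fy=3.5,interpolation=cv2.INTER_CUBIC)
for n,i in zip("abc",(a,b,c)): cv2.imwrite(f"pics/z{n}.png",np.clip(i*1.5,0,255).astype(np.uint8))
E
```

```text
(no output)
```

View pics/za.png

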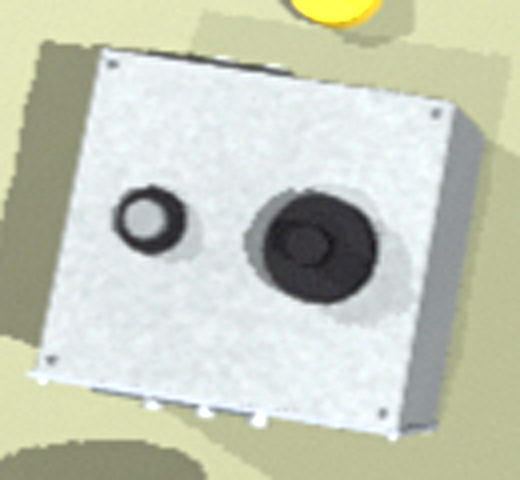

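View pics/zb.png

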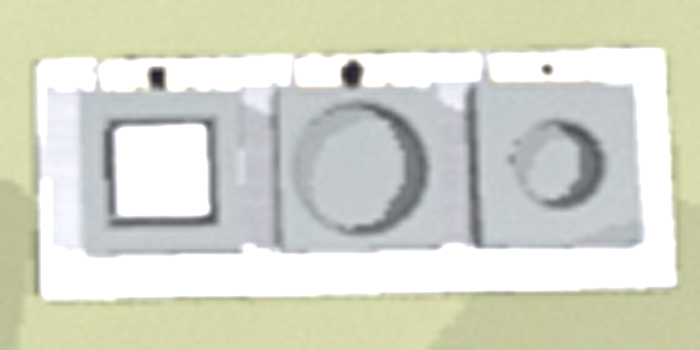

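View pics/zc.png

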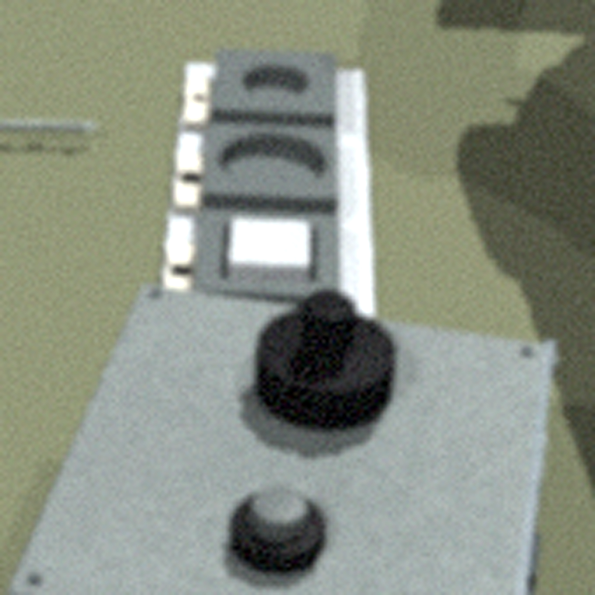

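```bash
cat > h.py <<'E'
import numpy as np, cv2
from plant import robot
def cam(n):
    c=robot.camera(n); return c
def proj(c,p):
    return cv2.projectPoints(np.array(p,float).reshape(-1,3),c["rvec"],c["tvec"],c["camera_matrix"],None)[0][:,0]
def ray(c,uv):
    R=cv2.Rodrigues(c["rvec"])[0];o=-R.T@np.array(c["tvec"]).ravel()
    d=R.T@np.linalg.inv(c["camera_matrix"])@np.array([uv[0],uv[1],1.]);return o,d/np.linalg.norm(d)
def onz(c,uv,z):
    o,d=ray(c,uv);return o+d*(z-o[2])/d[2]
def tri(c1,u1,c2,u2):
    o1,d1=ray(c1,u1);o2,d2=ray(c2,u2)
    A=np.stack([d1,-d2],1);s=np.linalg.lstsq(A,o2-o1,rcond=None)[0]
    p,q=o1+s[0]*d1,o2+s[1]*d2;return (p+q)/2,np.linalg.norm(p-q)
E
python3 - <<'E'
from h import *
np.set_printoptions(precision=1,suppress=True)
t=cam("top");s=cam("side")
print(ray(t,(0,0))[0],ray(s,(0,0))[0])
f=lambda z,k,o:[(z[0]+.5)/k-.5+o[0],(z[1]+.5)/k-.5+o[1]]
T=lambda z:f(z,4,(120,165)); B=lambda z:f(z,5,(275,185)); S=lambda z:f(z,3.5,(220,140))
for n,a,b in [("knobtop",T((305,243)),S((328,305))),("button",T((147,216)),S((281,503))),
  ("scrFL",T((113,64)),S((35,579))),("scrFR",T((436,113)),S((154,294))),("scrNR",T((383,413)),S((527,352))),
  ("blkFL",B((282,85)),S((210,126))),("blkFL2",B((441,85)),S((211,195)))]:
    print(n,*tri(t,a,s,b))
# unit: assign corners
print("hole@25",onz(t,B((361,168)),35))
def cont(img,mask):
    return sorted(cv2.findContours(mask.astype(np.uint8),0,cv2.CHAIN_APPROX_NONE)[0],key=cv2.contourArea)[::-1]
for c,roi,n in((t,(165,120,285,250),"t"),(s,(200,270,300,350),"s")):
    im=c["img"][roi[0]:roi[2],roi[1]:roi[3]].astype(int).max(2)
    for th in(35,45,55):
        for k in cont(im,im<th)[:3]:
            if cv2.contourArea(k)>60: print(n,th,cv2.contourArea(k),np.array(cv2.boundingRect(k))+[roi[1],roi[0],0,0])
E
```

```text
[ 395.1  -38.  1039.9] [480.9 853.7 667.9]
knobtop [465.5 186.3 179. ] 0.9138943442789922
button [481.7 287.1 151.8] 2.82792404840131
scrFL [577.2 320.1 131.8] 0.9183371376407624
scrFR [548.8 122.5 132. ] 0.5530880854201613
scrNR [369.5 148.5 131.4] 1.0902745996720171
blkFL [ 538.  -128.7   78.6] 0.5078127844856465
blkFL2 [ 548.7 -228.8  -35.9] 13.628164261016607
hole@25 [ 500.5 -174.1   35. ]
t 45 520.5 [186 214  28  26]
t 55 544.0 [186 214  28  27]
t 55 70.5 [150 212  16  16]
s 35 1020.0 [293 224  39  39]
s 35 126.0 [286 285  26  15]
s 45 1143.5 [293 224  39  40]
s 45 229.0 [286 284  26  16]
s 55 1208.0 [292 223  41  42]
s 55 280.5 [286 283  27  17]
```

```bash
python3 - <<'E'
from h import *
import glob
t=cam("top");s=cam("side")
a=cv2.resize(t["img"][195:245,320:375],None,fx=12,fy=12,interpolation=cv2.INTER_CUBIC)
b=cv2.resize(s["img"][150:215,265:330],None,fx=9,fy=9,interpolation=cv2.INTER_CUBIC)
for n,i in(("d",a),("e",b)): cv2.imwrite(f"pics/z{n}.png",np.clip(i[:,:,::-1]*1.6,0,255).astype(np.uint8))
E
```

```text
(no output)
```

View pics/zd.png

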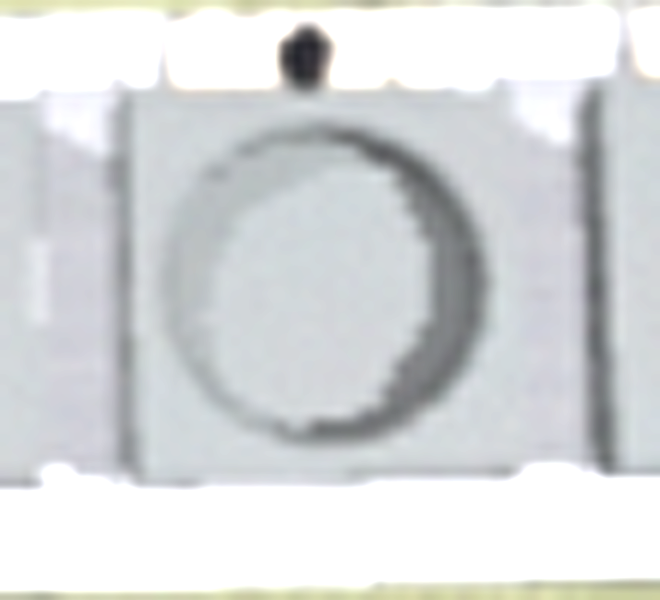

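View pics/ze.png

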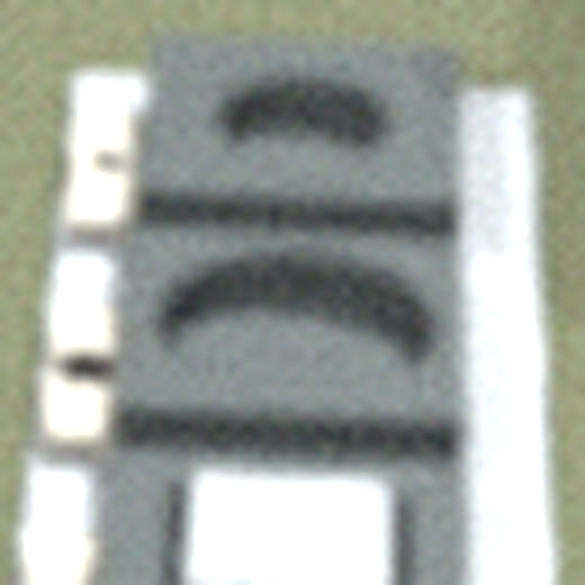

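```bash
python3 - <<'E'
from h import *
np.set_printoptions(precision=1,suppress=True)
t=cam("top");s=cam("side")
f=lambda z,k,o:[(z[0]+.5)/k-.5+o[0],(z[1]+.5)/k-.5+o[1]]
T=lambda z:f(z,12,(320,195)); S=lambda z:f(z,9,(265,150))
for a,b in [((132,92),(118,410)),((142,480),(460,425)),((605,85),(145,195)),((615,470),(462,208))]: print(*tri(t,T(a),s,S(b)))
for z in(30,34,38): print(onz(t,T((325,284)),z))
# side-view mouth: hole arc topmost (290,255), left end (160,320), right (432,350)
for z in(30,34): print([onz(s,S(p),z) for p in((290,253),(160,318),(434,348))])
E
```

```text
[ 542.7 -132.3   26.1] 2.3701642191223002
[ 457.5 -134.3   26.6] 0.2806321170259662
[ 544.4 -237.1   26.4] 3.8465376629657655
[ 459.7 -237.7   27.7] 2.070732526226883
[ 501.  -174.3   30. ]
[ 500.6 -173.8   34. ]
[ 500.1 -173.2   38. ]
[array([ 502.7, -205.4,   30. ]), array([ 533.9, -169.8,   30. ]), array([ 464.6, -163.6,   30. ])]
[array([ 502.6, -198.7,   34. ]), array([ 533.6, -163.4,   34. ]), array([ 464.7, -157.2,   34. ])]
```

```bash
cat >> h.py <<'E'
from scipy.spatial.transform import Rotation as Ro
def go(p,yaw=None):
    """yaw: deg, direction of tool x axis in world, tool straight down"""
    o=robot.get_obs();R=Ro.from_rotvec(o["tcp_rot"]);e=o["ee_pos"]
    x=R.apply([1,0,0]);cy=np.degrees(np.arctan2(x[1],x[0]))
    if yaw is None: yaw=cy
    d=R.inv().apply(np.array(p)-e)/300
    Rt=Ro.from_euler("z",yaw,degrees=True)*Ro.from_euler("x",180,degrees=True)
    w=(R.inv()*Rt).as_rotvec()/(np.pi/2)
    print("ee",e.round(1),"yaw",round(cy,1),"t",round(o["time_s"],2),"gap",round(o["finger_gap"],1),"F",o["wrist_force"].round(1),"delta",d.round(4),w.round(4))
E
python3 - <<'E'
from h import *
go((430,-470,290),13.9+40)
go((560,-250,290))
E
```

```text
ee [ 161.6 -655.3  231.2] yaw 13.9 t 0.4 gap 84.9 F [-0.1 -0.   0.1] delta [ 1.0165 -0.3855 -0.1958] [-2.00e-04 -1.00e-04 -4.45e-01]
ee [ 161.6 -655.3  231.2] yaw 13.9 t 0.4 gap 84.9 F [-0.1 -0.   0.1] delta [ 1.6128 -0.9937 -0.1957] [-0.0002 -0.      0.    ]
```

{"name": "jog_arm", "arguments": {
  "deltas": [
    [1,0.9,-0.33,-0.2,0,0,-0.4],
    [1,0.9,-0.33,-0.2,0,0,-0.4],
    [1,0.9,-0.33,-0.2,0,0,-0.4],
    [1,0.9,-0.33,-0.2,0,0,-0.4],
    [1,0.9,-0.33,-0.2,0,0,-0.4]
  ]
}}

```text
time_s: 1.02
ee_pos: [402.5, -492.6, 292.2]
tcp_rot: [2.846, 1.328, 0.001]
wrist_force: [-0.2, -0.5, -0.8]
finger_gap: 85.3
```

```bash
python3 - <<'E'
from h import *
go((580,-200,290),82)
E
```

```text
ee [ 402.5 -492.6  292.2] yaw 50.0 t 1.02 gap 85.3 F [-0.2 -0.5 -0.8] delta [ 1.1277 -0.1731  0.0077] [ 7.000e-04 -2.000e-04 -3.552e-01]
```

{"name": "jog_arm", "arguments": {
  "deltas": [
    [1,1.0,-0.2,0,0,0,-0.355],
    [1,1.0,-0.2,0,0,0,-0.355],
    [1,1.0,-0.2,0,0,0,-0.355],
    [1,1.0,-0.2,0,0,0,-0.355],
    [1,1.0,-0.2,0,0,0,-0.355]
  ]
}}

```text
time_s: 1.65
ee_pos: [548.4, -224.5, 291.6]
tcp_rot: [2.374, 2.057, 0.001]
wrist_force: [0.4, -0.5, -0.5]
finger_gap: 85.5
```

```bash
python3 - <<'E'
from h import *
go((530,20,270),82)
go((466,185.5,210),82)
E
```

```text
ee [ 548.4 -224.5  291.6] yaw 81.8 t 1.65 gap 85.5 F [ 0.4 -0.5 -0.5] delta [ 0.798  -0.1767  0.0719] [ 0.0004  0.     -0.0019]
ee [ 548.4 -224.5  291.6] yaw 81.8 t 1.65 gap 85.5 F [ 0.4 -0.5 -0.5] delta [ 1.3138 -0.4664  0.2717] [ 0.0004  0.     -0.0019]
```

{"name": "jog_arm", "arguments": {
  "deltas": [
    [1,0.9,-0.32,0.1,0,0,0],
    [1,0.9,-0.32,0.1,0,0,0],
    [1,0.9,-0.32,0.1,0,0,0],
    [1,0.9,-0.32,0.1,0,0,0],
    [1,0.9,-0.32,0.1,0,0,0]
  ]
}}

```text
time_s: 2.28
ee_pos: [490.2, 57.2, 261.5]
tcp_rot: [2.372, 2.06, 0.001]
wrist_force: [0.7, -0.6, 1.0]
finger_gap: 85.3
```

```bash
python3 - <<'E'
from h import *
go((466,185.5,215),82)
E
```

```text
ee [490.2  57.2 261.5] yaw 81.9 t 2.27 gap 85.3 F [ 0.7 -0.6  1. ] delta [ 0.4123 -0.1398  0.1548] [ 0.0003 -0.     -0.0007]
```

{"name": "jog_arm", "arguments": {
  "deltas": [
    [1,0.412,-0.14,0.155,0,0,0],
    [1,0.412,-0.14,0.155,0,0,0],
    [1,0.412,-0.14,0.155,0,0,0],
    [1,0.412,-0.14,0.155,0,0,0],
    [1,0.412,-0.14,0.155,0,0,0]
  ]
}}

```text
time_s: 2.9
ee_pos: [467.8, 181.3, 215.2]
tcp_rot: [2.376, 2.054, 0.0]
wrist_force: [1.1, 0.0, -0.2]
finger_gap: 85.2
```

```bash
python3 - <<'E'
from h import *
t=cam("top");s=cam("side")
cv2.imwrite("pics/s1.png",cv2.resize(s["img"][130:330,200:400],None,fx=3,fy=3)[:,:,::-1])
go((466,185.5,161),82)
E
```

```text
ee [467.9 181.3 215.2] yaw 81.7 t 3.0 gap 85.8 F [-0.6 -1.2  0.5] delta [ 0.013  -0.0083  0.1808] [ 0.0005  0.0001 -0.0037]
```

View pics/s1.png

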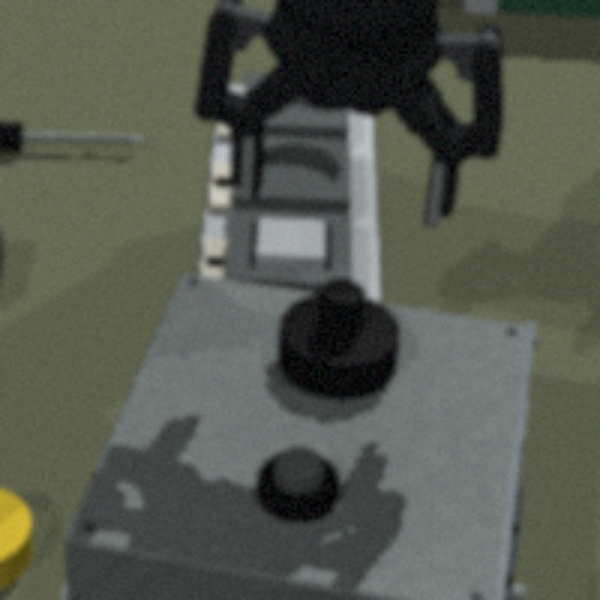

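The side view shows the open fingers straddling the knob at crop (342,290). I'll descend and close.

{"name": "jog_arm", "arguments": {
  "deltas": [
    [1,0.013,-0.008,0.1,0,0,0],
    [1,0.013,-0.008,0.18,0,0,0],
    [1,0.013,-0.008,0.18,0,0,0],
    [1,0.013,-0.008,0.18,0,0,0]
  ],
  "newtons": 40
}}

```text
time_s: 3.5
ee_pos: [466.0, 186.6, 161.8]
tcp_rot: [2.375, 2.056, 0.001]
wrist_force: [0.3, -0.5, -0.5]
finger_gap: 85.6
```

```bash
python3 - <<'E'
from h import *
go((466,185.5,161),82)
E
```

```text
ee [466.  186.6 161.8] yaw 81.8 t 3.5 gap 85.6 F [ 0.3 -0.5 -0.5] delta [-0.0038  0.0006  0.0028] [ 0.0006 -0.0003 -0.0027]
```

{"name": "jog_arm", "arguments": {
  "deltas": [
    [0,0,0,0.002,0,0,0],
    [0,0,0,0.002,0,0,0],
    [0,0,0,0.002,0,0,0],
    [0,0,0,0.002,0,0,0],
    [0,0,0,0.002,0,0,0]
  ]
}}

```text
time_s: 4.12
ee_pos: [465.5, 186.9, 160.6]
tcp_rot: [2.374, 2.057, 0.0]
wrist_force: [-2.3, -1.4, 6.2]
finger_gap: 22.6
```

{"name": "jog_arm", "arguments": {
  "deltas": [
    [0,0,0,0,0,0,0],
    [0,0,0,0,0,0,0],
    [0,0,0,0,0,0,0],
    [0,0,0,0,0,0,0]
  ]
}}

```text
time_s: 4.62
ee_pos: [465.5, 186.9, 160.6]
tcp_rot: [2.374, 2.057, 0.0]
wrist_force: [-1.5, -1.6, 5.4]
finger_gap: 22.8
```

```bash
python3 - <<'E'
from h import *
s=cam("side")
cv2.imwrite("pics/s2.png",cv2.resize(s["img"][130:330,200:400],None,fx=3,fy=3)[:,:,::-1])
go((466,185.5,240),82)
E
```

```text
ee [465.4 186.9 160.6] yaw 81.8 t 4.67 gap 22.5 F [-1.1 -1.5  6.7] delta [-0.0044  0.0026 -0.2646] [ 0.0002  0.     -0.0022]
```

View pics/s2.png

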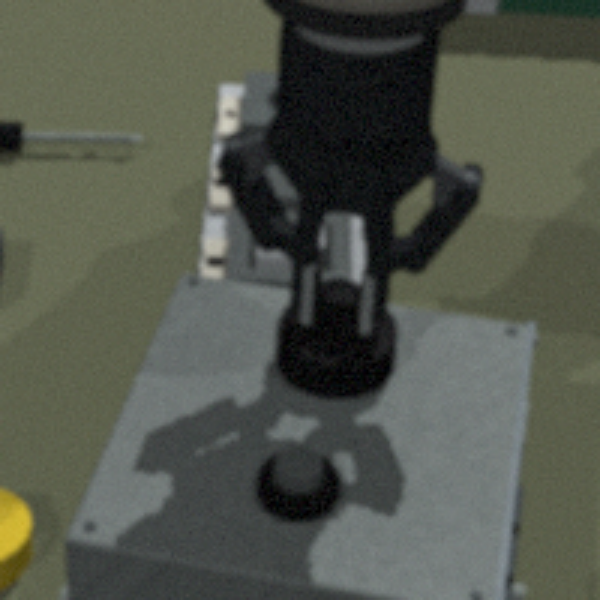

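Both fingers hold the knob at crop (340,300), with the gap at 22.6 mm. Next I'll lift straight up.

{"name": "jog_arm", "arguments": {
  "deltas": [
    [0,0,0,-0.06,0,0,0],
    [0,0,0,-0.15,0,0,0],
    [0,0,0,-0.26,0,0,0],
    [0,0,0,-0.26,0,0,0],
    [0,0,0,-0.26,0,0,0]
  ]
}}

```text
time_s: 5.3
ee_pos: [465.2, 186.7, 238.4]
tcp_rot: [2.374, 2.057, 0.0]
wrist_force: [0.4, -0.2, -1.1]
finger_gap: 22.5
```

```bash
python3 - <<'E'
from h import *
t=cam("top");s=cam("side")
cv2.imwrite("pics/s3.png",cv2.resize(s["img"][100:300,200:400],None,fx=3,fy=3)[:,:,::-1])
cv2.imwrite("pics/t3.png",t["img"][:,:,::-1])
go((530,30,240),82)
E
```

```text
ee [465.  186.6 237.7] yaw 81.8 t 5.4 gap 22.3 F [-0.1  0.4 -2.3] delta [-0.4859  0.289  -0.0076] [-0.0006  0.0003 -0.0022]
```

View pics/s3.png

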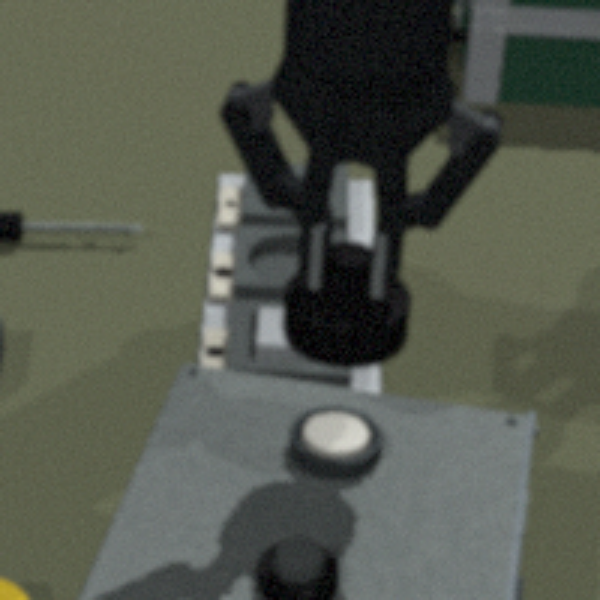

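View pics/t3.png

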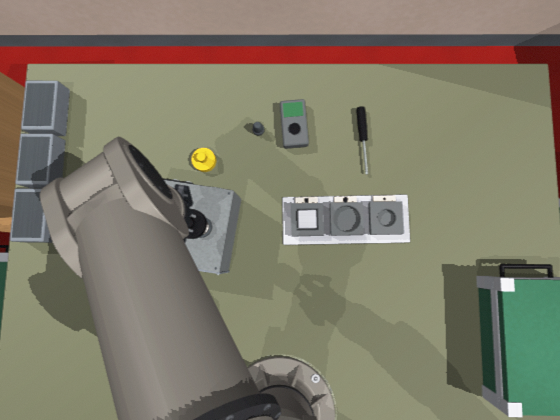

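The white mast head at crop (337,435) is uncovered, and the cap hangs level in the gripper. Next I'll carry it to the slot.

{"name": "jog_arm", "arguments": {
  "deltas": [
    [0,-0.6,0.05,0,0,0,0],
    [0,-0.95,0.1,0,0,0,0],
    [0,-0.95,0.1,0,0,0,0],
    [0,-0.95,0.1,0,0,0,0],
    [0,-0.95,0.1,0,0,0,0]
  ]
}}

```text
time_s: 6.02
ee_pos: [453.4, -102.5, 237.6]
tcp_rot: [-2.377, -2.053, 0.002]
wrist_force: [-0.3, -0.1, -0.1]
finger_gap: 22.5
```

```bash
python3 - <<'E'
from h import *
go((501,-174.5,130),82)
E
```

```text
ee [ 453.4 -102.5  237.6] yaw 81.6 t 6.03 gap 22.5 F [-0.3 -0.1 -0.1] delta [-0.2144  0.1923  0.3585] [-0.0008  0.0001 -0.0039]
```

{"name": "jog_arm", "arguments": {
  "deltas": [
    [0,-0.21,0.192,0.2,0,0,0],
    [0,-0.214,0.192,0.36,0,0,-0.003],
    [0,-0.214,0.192,0.45,0,0,-0.003],
    [0,-0.214,0.192,0.45,0,0,-0.003],
    [0,-0.214,0.192,0.45,0,0,-0.003]
  ]
}}

```text
time_s: 6.65
ee_pos: [502.7, -170.7, 104.4]
tcp_rot: [2.369, 2.063, 0.001]
wrist_force: [0.1, 0.7, -1.0]
finger_gap: 23.1
```

```bash
python3 - <<'E'
from h import *
t=cam("top");s=cam("side")
cv2.imwrite("pics/s4.png",cv2.resize(s["img"][110:230,240:370],None,fx=6,fy=5)[:,:,::-1])
cv2.imwrite("pics/s4.png",cv2.resize(s["img"][110:230,240:370],None,fx=5,fy=5,interpolation=2)[:,:,::-1])
cv2.imwrite("pics/t4.png",cv2.resize(t["img"][170:270,280:410],None,fx=5,fy=5,interpolation=2)[:,:,::-1])
go((501,-174.5,100),82)
E
```

```text
ee [ 503.2 -171.   105.2] yaw 82.1 t 6.75 gap 22.9 F [ 0.1  0.4 -0.8] delta [-0.0125 -0.0056  0.0173] [0.0016 0.0003 0.0012]
```

View pics/s4.png

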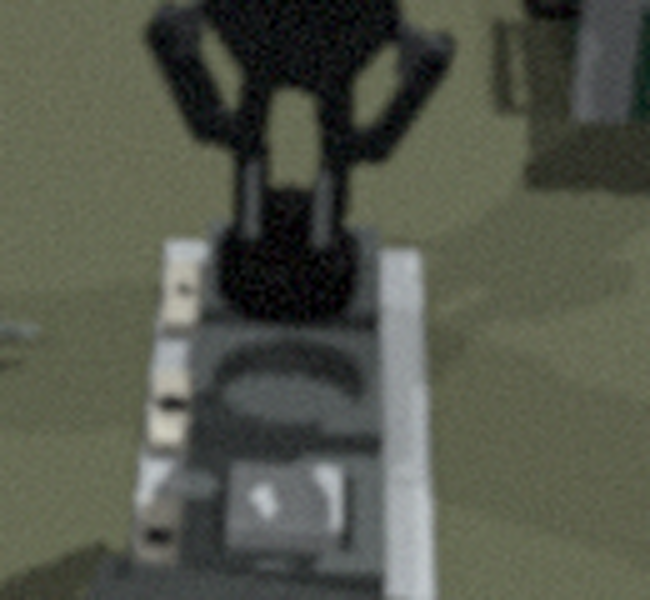

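View pics/t4.png

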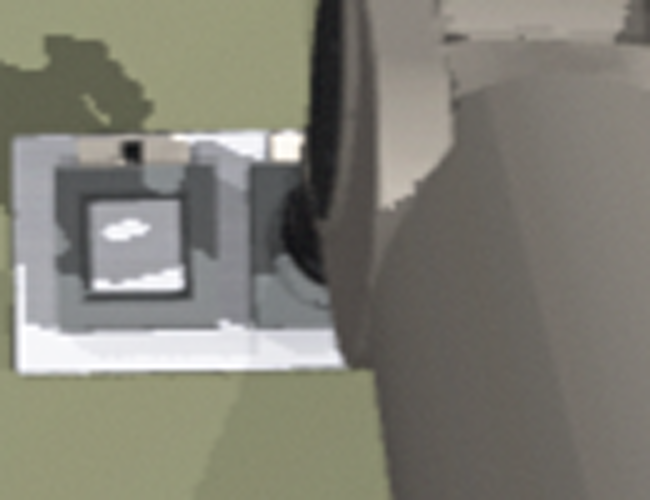

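```bash
python3 - <<'E'
from h import *
np.set_printoptions(precision=1,suppress=True)
s=cam("side")
P=lambda z:[(z[0]+.5)/5-.5+240,(z[1]+.5)/5-.5+110]
a=np.linspace(0,2*np.pi,200);ci=np.stack([np.cos(a),np.sin(a),0*a],1)
def box(c,r): 
    p=proj(s,np.array(c)+r*ci);return p.min(0),p.max(0)
e=robot.get_obs()["ee_pos"];print(e)
r0=box([e[0],e[1],e[2]-27.6],32);r1=box([e[0],e[1],e[2]-3.6],32)
print("cap pred",r0,r1,"meas L,R",P((217,0))[0],P((358,0))[0],"bottom",P((0,322))[1])
for z in(26,28,30): print("hole pred",z,box([501,-175,z],34.5))
print("hole meas",P((215,335)),P((362,430)))
E
```

```text
[ 503.1 -171.1  105.1]
cap pred (array([282.4, 160.2]), array([311.2, 174.7])) (array([282.7, 150.9]), array([311.9, 165. ])) meas L,R 283.0 311.2 bottom 174.0
hole pred 26 (array([281.7, 178.2]), array([311.9, 194.3]))
hole pred 28 (array([281.7, 177.5]), array([312. , 193.5]))
hole pred 30 (array([281.8, 176.7]), array([312.1, 192.8]))
hole meas [282.6, 176.6] [312.0, 195.6]
```

```bash
python3 - <<'E'
from h import *
go((500.5,-174.3,60),82)
E
```

```text
ee [ 503.1 -171.1  105.1] yaw 82.1 t 6.8 gap 22.8 F [ 0.1 -0.4 -0.1] delta [-0.0116 -0.0076  0.1505] [0.0018 0.0004 0.0011]
```

{"name": "jog_arm", "arguments": {
  "deltas": [
    [0,-0.0116,-0.0076,0.06,0,0,0],
    [0,-0.0116,-0.0076,0.12,0,0,0],
    [0,-0.0116,-0.0076,0.15,0,0,0],
    [0,-0.0116,-0.0076,0.15,0,0,0]
  ]
}}

```text
time_s: 7.3
ee_pos: [499.3, -174.0, 57.8]
tcp_rot: [-2.369, -2.062, 0.001]
wrist_force: [-0.3, 0.2, -0.9]
finger_gap: 22.5
```

```bash
python3 - <<'E'
from h import *
t=cam("top");s=cam("side")
cv2.imwrite("pics/s5.png",cv2.resize(s["img"][130:220,255:345],None,fx=6,fy=6,interpolation=2)[:,:,::-1])
cv2.imwrite("pics/t5.png",cv2.resize(t["img"][180:260,300:400],None,fx=6,fy=6,interpolation=2)[:,:,::-1])
go((500.5,-174.3,42),82)
E
```

```text
ee [ 499.8 -174.3   58.5] yaw 82.1 t 7.4 gap 22.4 F [-0.   0.4 -0.3] delta [0.0002 0.0023 0.0551] [ 0.0001 -0.0001  0.0009]
```

View pics/s5.png

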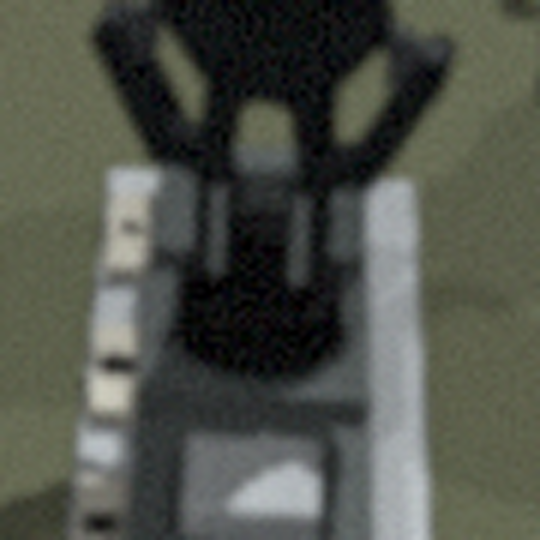

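View pics/t5.png

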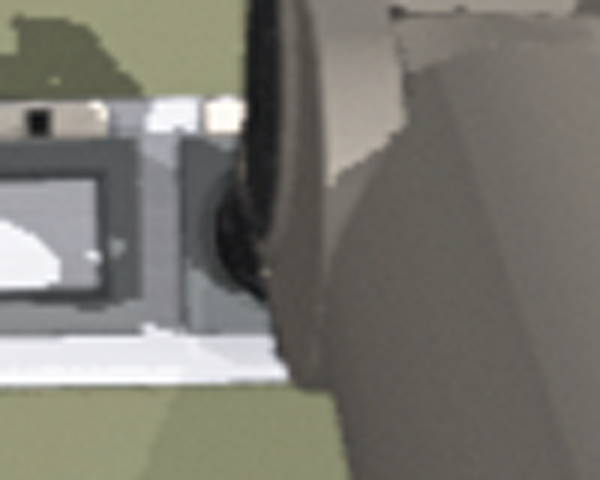

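The side view shows the cap centred over the hole, its rim bottom at crop (262,378) against a predicted 378. The top view is mostly hidden by the arm. I'll lower gently.

{"name": "jog_arm", "arguments": {
  "deltas": [
    [0,0,0.002,0.012,0,0,0],
    [0,0,0.002,0.022,0,0,0],
    [0,0,0.002,0.03,0,0,0]
  ]
}}

```text
time_s: 7.78
ee_pos: [500.1, -174.5, 49.1]
tcp_rot: [2.37, 2.063, 0.0]
wrist_force: [-0.0, 0.4, -2.0]
finger_gap: 22.5
```

{"name": "jog_arm", "arguments": {
  "deltas": [
    [0,0,0,0.01,0,0,0],
    [0,0,0,0.018,0,0,0],
    [0,0,0,0.02,0,0,0]
  ]
}}

```text
time_s: 8.15
ee_pos: [500.2, -174.5, 44.4]
tcp_rot: [2.369, 2.062, -0.001]
wrist_force: [-13.1, 4.5, 39.5]
finger_gap: 22.3
```

{"name": "jog_arm", "arguments": {
  "deltas": [
    [0,0,0,-0.006,0,0,0],
    [0,0,0,-0.006,0,0,0]
  ]
}}

```text
time_s: 8.4
ee_pos: [500.2, -174.5, 45.1]
tcp_rot: [2.37, 2.062, 0.0]
wrist_force: [-0.3, 0.7, -0.3]
finger_gap: 22.3
```

```bash
python3 - <<'E'
from h import *
s=cam("side")
cv2.imwrite("pics/s6.png",cv2.resize(s["img"][130:220,255:345],None,fx=6,fy=6,interpolation=2)[:,:,::-1])
go((500.5,-174.3,42),82)
E
```

```text
ee [ 500.1 -174.5   44.9] yaw 82.1 t 8.45 gap 22.3 F [-0.7 -0.8 -0.5] delta [0.0007 0.0012 0.0097] [ 0.     -0.0001  0.0008]
```

View pics/s6.png

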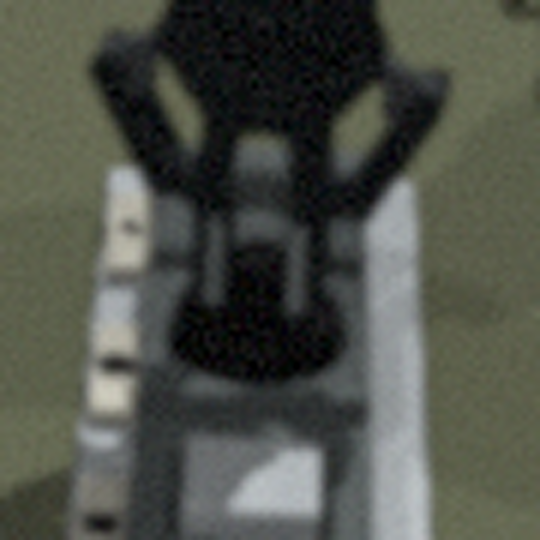

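The cap's lower edge stays at crop row 380 while its top has dropped, so it is in the hole. I'll release it, rise and look.

{"name": "jog_arm", "arguments": {
  "deltas": [
    [0.6,0,0,0,0,0,0],
    [0.7,0,0,0,0,0,0],
    [0.7,0,0,0,0,0,0],
    [0.7,0,0,-0.15,0,0,0],
    [0.7,0,0,-0.3,0,0,0]
  ]
}}

```text
time_s: 9.07
ee_pos: [499.8, -174.2, 135.8]
tcp_rot: [-2.369, -2.062, 0.0]
wrist_force: [0.8, -0.1, -0.2]
finger_gap: 59.9
```

```bash
python3 - <<'E'
from h import *
go((460,-20,250),82)
E
```

```text
ee [ 499.8 -174.2  135.8] yaw 82.1 t 9.07 gap 59.9 F [ 0.8 -0.1 -0.2] delta [ 0.491  -0.2026 -0.38  ] [-0.0007 -0.0004  0.001 ]
```

{"name": "jog_arm", "arguments": {
  "deltas": [
    [0.7,0,0,-0.3,0,0,0],
    [0,0.5,-0.1,-0.4,0,0,0],
    [0,0.9,-0.1,-0.4,0,0,0],
    [0,0.9,-0.1,-0.4,0,0,0],
    [0,0.9,-0.1,-0.4,0,0,0]
  ]
}}

```text
time_s: 9.7
ee_pos: [506.0, 70.4, 250.9]
tcp_rot: [2.37, 2.062, 0.001]
wrist_force: [1.5, 0.4, -0.3]
finger_gap: 0.2
```

```bash
python3 - <<'E'
from h import *
t=cam("top");s=cam("side")
cv2.imwrite("pics/s7.png",cv2.resize(s["img"][130:220,255:345],None,fx=6,fy=6,interpolation=2)[:,:,::-1])
cv2.imwrite("pics/t7.png",cv2.resize(t["img"][180:260,300:400],None,fx=6,fy=6,interpolation=2)[:,:,::-1])
go((481.4,288,180),82)
E
```

```text
ee [506.2  75.7 251.8] yaw 82.5 t 9.8 gap 0.2 F [ 1.3 -1.2  0.2] delta [ 0.6904 -0.1745  0.2409] [ 0.0014 -0.0017  0.006 ]
```

View pics/s7.png

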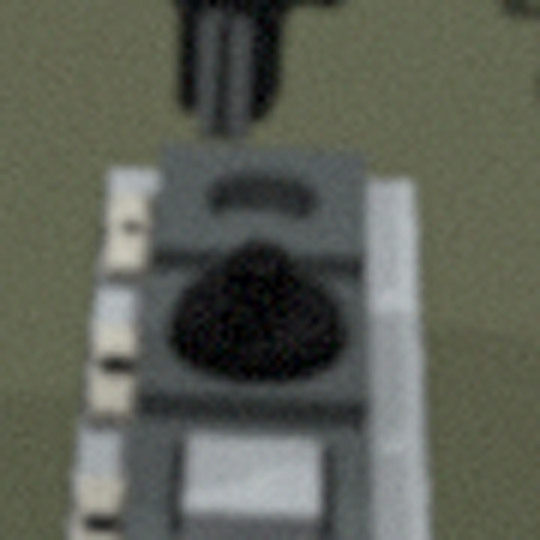

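View pics/t7.png

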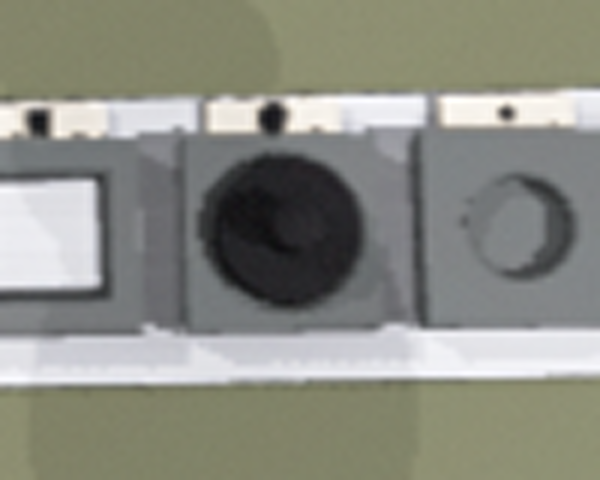

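```bash
python3 - <<'E'
from h import *
np.set_printoptions(precision=1,suppress=True)
s=cam("side");t=cam("top")
a=np.linspace(0,2*np.pi,200);ci=np.stack([np.cos(a),np.sin(a),0*a],1)
def box(c,C,r): 
    p=proj(c,np.array(C)+r*ci);return p.min(0),p.max(0)
X=(500.3,-175)
for m in(26.5,28,30):
  print(m,"knobtop side",box(s,(*X,m+34),12)[0][1],"cup visible top side",box(s,(*X,m+10),32), "top cup",box(t,(*X,m+10),32),"knob",box(t,(*X,m+34),12))
S=lambda z:[(z[0]+.5)/6-.5+255,(z[1]+.5)/6-.5+130];T=lambda z:[(z[0]+.5)/6-.5+300,(z[1]+.5)/6-.5+180]
print(S((170,240)),S((345,382)),T((203,152)),T((362,308)))
im=t["img"][180:260,300:400].max(2)
for th in(40,50,60):
  k=max(cv2.findContours((im<th).astype(np.uint8),0,1)[0],key=cv2.contourArea);print(th,cv2.boundingRect(k))
im=s["img"][160:200,275:320].max(2)
for th in(40,50,60):
  k=max(cv2.findContours((im<th).astype(np.uint8),0,1)[0],key=cv2.contourArea);print(th,np.array(cv2.boundingRect(k))+[275,160,0,0])
z=cv2.resize(t["img"][195:240,325:370],None,fx=12,fy=12,interpolation=2)[:,:,::-1]
cv2.imwrite("pics/t8.png",np.clip(z*3.,0,255).astype(np.uint8))
E
```

```text
26.5 knobtop side 170.35498064811787 cup visible top side (array([283.3, 174.9]), array([311.4, 189.7])) top cup (array([335. , 206.1]), array([359.4, 230.4])) knob (array([343.8, 212.6]), array([353.2, 221.9]))
28 knobtop side 169.7823844117232 cup visible top side (array([283.3, 174.4]), array([311.5, 189.2])) top cup (array([335.1, 206.1]), array([359.5, 230.3])) knob (array([343.9, 212.5]), array([353.3, 221.9]))
30 knobtop side 169.01769344025743 cup visible top side (array([283.3, 173.6]), array([311.5, 188.4])) top cup (array([335.1, 206. ]), array([359.7, 230.3])) knob (array([344. , 212.4]), array([353.4, 221.8]))
[282.9166666666667, 169.58333333333334] [312.0833333333333, 193.25] [333.4166666666667, 204.91666666666666] [359.9166666666667, 230.91666666666666]
40 (35, 27, 24, 24)
50 (35, 26, 25, 25)
60 (34, 26, 26, 25)
40 [283 171  29  23]
50 [283 170  30  24]
60 [281 170  34  24]
```

View pics/t8.png

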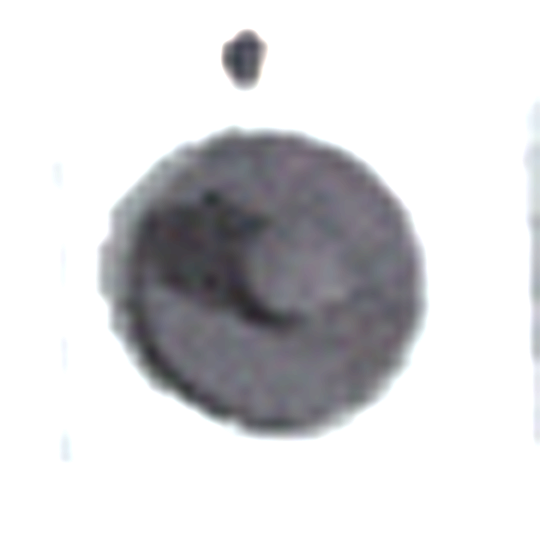

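The cap's outline in both views matches the predicted home pose within about 1 px. The knob top is at side row 169.6, against 169.8 predicted. The set-down force came about 3 mm early, though, so I'll press gently on the knob with the shut fingers to make sure it is seated.

```bash
python3 - <<'E'
from h import *
go((500.3,-174.8,90),82)
E
```

```text
ee [506.1  69.8 250.4] yaw 82.2 t 9.9 gap -0.0 F [ 0.3 -0.2  0. ] delta [-0.8105  0.0911  0.5348] [ 0.0002 -0.      0.0025]
```

{"name": "jog_arm", "arguments": {
  "deltas": [
    [0,-0.8,0.09,0,0,0,0],
    [0,-0.81,0.091,0,0,0,0],
    [0,-0.81,0.091,0.2,0,0,0],
    [0,-0.81,0.091,0.4,0,0,0],
    [0,-0.81,0.091,0.5,0,0,0]
  ]
}}

```text
time_s: 10.52
ee_pos: [499.1, -174.6, 111.7]
tcp_rot: [2.373, 2.056, -0.0]
wrist_force: [1.3, -0.7, -1.4]
finger_gap: 0.2
```

```bash
python3 - <<'E'
from h import *
go((500.3,-174.8,66),82)
E
```

```text
ee [ 499.1 -174.6  111.7] yaw 81.8 t 10.53 gap 0.2 F [ 1.3 -0.7 -1.4] delta [1.000e-04 3.800e-03 1.523e-01] [ 0.0009  0.0008 -0.0019]
```

{"name": "jog_arm", "arguments": {
  "deltas": [
    [0,0,0.003,0.05,0,0,0],
    [0,0,0.003,0.08,0,0,0],
    [0,0,0.003,0.08,0,0,0]
  ]
}}

```text
time_s: 10.9
ee_pos: [501.3, -170.4, 89.6]
tcp_rot: [2.368, 2.063, 0.001]
wrist_force: [0.1, 0.5, 0.7]
finger_gap: -0.4
```

```bash
python3 - <<'E'
from h import *
go((500.3,-174.8,66),82)
E
```

```text
ee [ 501.3 -170.4   89.6] yaw 82.1 t 10.9 gap -0.4 F [0.1 0.5 0.7] delta [-0.015  -0.0014  0.0786] [ 0.0006 -0.      0.0013]
```

{"name": "jog_arm", "arguments": {
  "deltas": [
    [0,-0.015,-0.0014,0.04,0,0,0],
    [0,-0.015,-0.0014,0.07,0,0,0],
    [0,-0.015,-0.0014,0.078,0,0,0]
  ]
}}

```text
time_s: 11.28
ee_pos: [499.5, -175.2, 65.0]
tcp_rot: [-2.369, -2.062, 0.0]
wrist_force: [-6.9, -0.2, 26.8]
finger_gap: 0.0
```

{"name": "jog_arm", "arguments": {
  "deltas": [
    [0,0,0,0.005,0,0,0],
    [0,0,0,0.008,0,0,0]
  ]
}}

```text
time_s: 11.52
ee_pos: [499.7, -175.3, 64.8]
tcp_rot: [2.369, 2.062, -0.001]
wrist_force: [-19.1, 4.8, 55.4]
finger_gap: 0.1
```

{"name": "jog_arm", "arguments": {
  "deltas": [
    [0,0,0,-0.06,0,0,0],
    [0,0,0,-0.1,0,0,0],
    [0,0,0,-0.1,0,0,0]
  ]
}}

```text
time_s: 11.9
ee_pos: [500.3, -175.5, 93.9]
tcp_rot: [2.369, 2.061, 0.001]
wrist_force: [0.5, -0.6, 0.3]
finger_gap: -0.0
```

```bash
python3 - <<'E'
from h import *
go((533,-142,95),82)
go((533,-142,36),82)
E
```

```text
ee [ 500.3 -175.5   93.9] yaw 82.1 t 11.9 gap -0.0 F [ 0.5 -0.6  0.3] delta [ 0.1257  0.0925 -0.0035] [0.0012 0.0002 0.0007]
ee [ 500.3 -175.5   93.9] yaw 82.1 t 11.9 gap -0.0 F [ 0.5 -0.6  0.3] delta [0.1258 0.0921 0.1932] [0.0012 0.0002 0.0007]
```

{"name": "jog_arm", "arguments": {
  "deltas": [
    [0,0.125,0.092,0,0,0,0],
    [0,0.125,0.092,0,0,0,0],
    [0,0.125,0.092,0.1,0,0,0],
    [0,0.125,0.092,0.18,0,0,0],
    [0,0.125,0.092,0.193,0,0,0]
  ]
}}

```text
time_s: 12.52
ee_pos: [530.9, -141.9, 33.5]
tcp_rot: [-2.368, -2.061, 0.002]
wrist_force: [-1.4, -1.0, 0.1]
finger_gap: 0.3
```

{"name": "jog_arm", "arguments": {
  "deltas": [
    [0,0,0,0.008,0,0,0],
    [0,0,0,0.012,0,0,0]
  ]
}}

```text
time_s: 12.78
ee_pos: [532.5, -142.2, 32.1]
tcp_rot: [2.369, 2.062, 0.001]
wrist_force: [-0.7, 0.7, 0.7]
finger_gap: -0.3
```

{"name": "jog_arm", "arguments": {
  "deltas": [
    [0,0,0,0.006,0,0,0],
    [0,0,0,0.006,0,0,0]
  ]
}}

```text
time_s: 13.02
ee_pos: [532.6, -142.2, 31.0]
tcp_rot: [2.369, 2.061, 0.001]
wrist_force: [-5.0, 1.3, 16.9]
finger_gap: 0.0
```

The block top is at 31.0 mm by touch and the knob top at 65.0 mm. The 34 mm difference is exactly fully home. On to the button.

{"name": "jog_arm", "arguments": {
  "deltas": [
    [0,0,0,-0.2,0,0,0],
    [0,0,0,-0.4,0,0,0],
    [0,0.2,0,-0.65,0,0,0],
    [0,0.4,0,-0.7,0,0,0],
    [0,0.6,0,-0.7,0,0,0]
  ]
}}

```text
time_s: 13.65
ee_pos: [554.7, 14.1, 239.1]
tcp_rot: [2.369, 2.058, 0.004]
wrist_force: [1.3, 0.4, -0.8]
finger_gap: 0.2
```

```bash
python3 - <<'E'
from h import *
go((490,150,240),82)
E
```

```text
ee [554.7  14.1 239.1] yaw 82.0 t 13.65 gap 0.2 F [ 1.3  0.4 -0.8] delta [ 0.4186 -0.2768 -0.0044] [ 0.0027  0.     -0.0004]
```

{"name": "jog_arm", "arguments": {
  "deltas": [
    [0,0.87,-0.37,0,0,0,0],
    [0,0.87,-0.37,0,0,0,0],
    [0,0.87,-0.37,0,0,0,0],
    [0,0.87,-0.37,0,0,0,0],
    [0,0.87,-0.37,0,0,0,0]
  ]
}}

```text
time_s: 14.28
ee_pos: [478.4, 290.1, 236.9]
tcp_rot: [-2.366, -2.066, -0.002]
wrist_force: [1.2, -0.4, 0.4]
finger_gap: 0.1
```

```bash
python3 - <<'E'
from h import *
t=cam("top");s=cam("side")
cv2.imwrite("pics/s9.png",cv2.resize(s["img"][160:330,220:390],None,fx=3.5,fy=3.5,interpolation=2)[:,:,::-1])
go((481.4,288,170),82)
# head white blob in side/top
for n,c in(("s",s),("t",t)):
    im=c["img"].astype(int);m=(im.min(2)>140).astype(np.uint8)
    roi=(230,290,280,340) if n=="s" else (200,180,250,225)
    k=cv2.findContours(m[roi[0]:roi[2],roi[1]:roi[3]].copy(),0,1)[0]
    for q in k:
        if cv2.contourArea(q)>20: print(n,np.array(cv2.boundingRect(q))+[roi[1],roi[0],0,0],cv2.contourArea(q))
E
```

```text
ee [478.  291.  236.8] yaw 82.4 t 14.38 gap -0.5 F [-0.1 -0.4  1.1] delta [-0.0089  0.0125  0.2228] [ 0.0001 -0.0012  0.0044]
s [302 238  21  13] 163.0
t [180 200  45  50] 1925.5
```

View pics/s9.png

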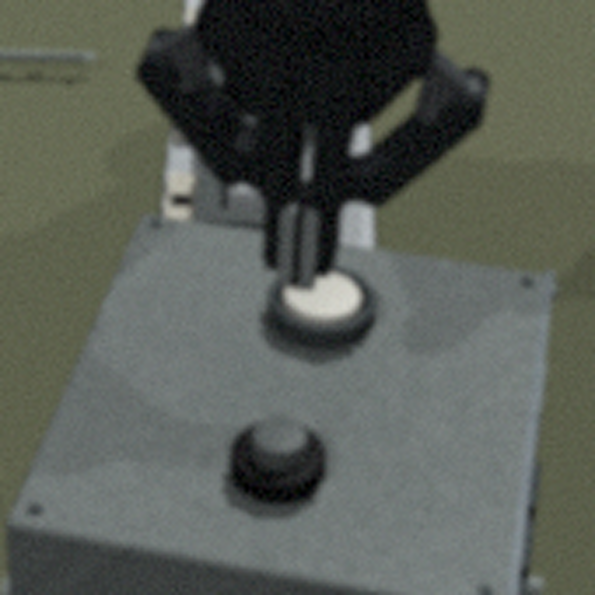

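The fingertips are above and behind the button, and the white head is at crop (322,293). I'll descend onto the button.

{"name": "jog_arm", "arguments": {
  "deltas": [
    [0,-0.009,0.0125,0.15,0,0,0],
    [0,-0.009,0.0125,0.22,0,0,0],
    [0,-0.009,0.0125,0.235,0,0,0],
    [0,-0.009,0.0125,0.235,0,0,0]
  ]
}}

```text
time_s: 14.88
ee_pos: [483.6, 283.6, 166.4]
tcp_rot: [2.37, 2.062, 0.001]
wrist_force: [0.1, -0.1, -0.4]
finger_gap: 0.1
```

```bash
python3 - <<'E'
from h import *
s=cam("side")
cv2.imwrite("pics/s10.png",cv2.resize(s["img"][160:330,220:390],None,fx=3.5,fy=3.5,interpolation=2)[:,:,::-1])
go((481.4,288,150),82)
im=s["img"].astype(int);m=(im.min(2)>120).astype(np.uint8);roi=(230,290,280,340)
for q in cv2.findContours(m[roi[0]:roi[2],roi[1]:roi[3]].copy(),0,1)[0]:
    if cv2.contourArea(q)>20:
        b=np.array(cv2.boundingRect(q))+[roi[1],roi[0],0,0]; c=(b[0]+b[2]/2-.5,b[1]+b[3]/2-.5); print(b,onz(s,c,147))
E
```

```text
ee [483.7 283.8 166.7] yaw 82.1 t 14.93 gap 0.2 F [-1.2 -1.3  0.2] delta [ 0.0129 -0.0096  0.0557] [ 0.0007 -0.0005  0.0006]
```

View pics/s10.png

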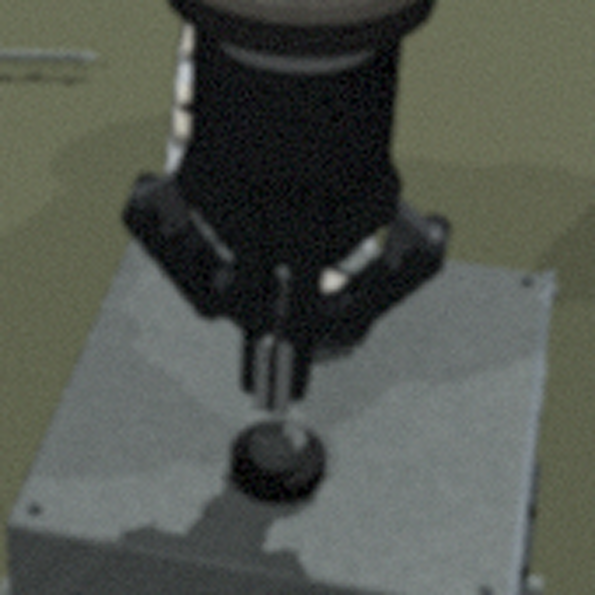

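{"name": "jog_arm", "arguments": {
  "deltas": [
    [0,0.013,-0.0096,0.02,0,0,0],
    [0,0.013,-0.0096,0.035,0,0,0],
    [0,0.013,-0.0096,0.045,0,0,0],
    [0,0.013,-0.0096,0.05,0,0,0]
  ]
}}

```text
time_s: 15.42
ee_pos: [480.8, 288.3, 150.7]
tcp_rot: [-2.369, -2.063, -0.001]
wrist_force: [-1.2, 2.1, 3.4]
finger_gap: -0.1
```

{"name": "jog_arm", "arguments": {
  "deltas": [
    [0,0,0,0.004,0,0,0],
    [0,0,0,0.008,0,0,0],
    [0,0,0,0.008,0,0,0]
  ]
}}

```text
time_s: 15.8
ee_pos: [480.9, 288.3, 149.0]
tcp_rot: [2.37, 2.063, 0.001]
wrist_force: [-4.4, 0.8, 12.9]
finger_gap: 0.2
```

Fully down, with 13 N at the end of its travel. Next I'll rise and look.

{"name": "jog_arm", "arguments": {
  "deltas": [
    [0,0,0,-0.15,0,0,0],
    [0.5,0,0,-0.3,0,0,0],
    [1,0,0,-0.38,0,0,0],
    [1,0,0,-0.38,0,0,0],
    [1,0,0,-0.38,0,0,0]
  ]
}}

```text
time_s: 16.42
ee_pos: [480.7, 287.3, 261.5]
tcp_rot: [2.37, 2.062, -0.002]
wrist_force: [0.1, -0.7, 0.1]
finger_gap: 72.0
```

```bash
python3 - <<'E'
from h import *
t=cam("top");s=cam("side")
cv2.imwrite("pics/s11.png",cv2.resize(s["img"][160:330,220:390],None,fx=3.5,fy=3.5,interpolation=2)[:,:,::-1])
cv2.imwrite("pics/t11.png",cv2.resize(t["img"][165:285,120:250],None,fx=4,fy=4,interpolation=2)[:,:,::-1])
go((466,185.5,240),82)
E
```

```text
ee [480.6 287.5 261.2] yaw 82.1 t 16.52 gap 84.7 F [-0.2  0.3 -0.3] delta [-0.3433 -0.001   0.071 ] [-0.0008  0.0007  0.0007]
```

View pics/s11.png

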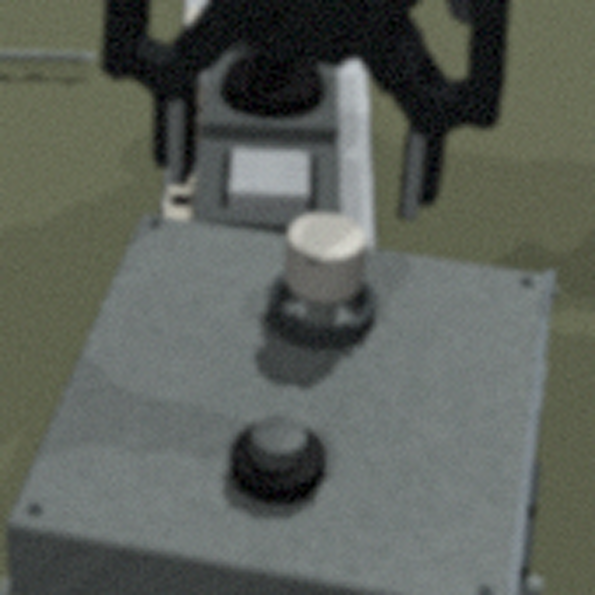

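View pics/t11.png

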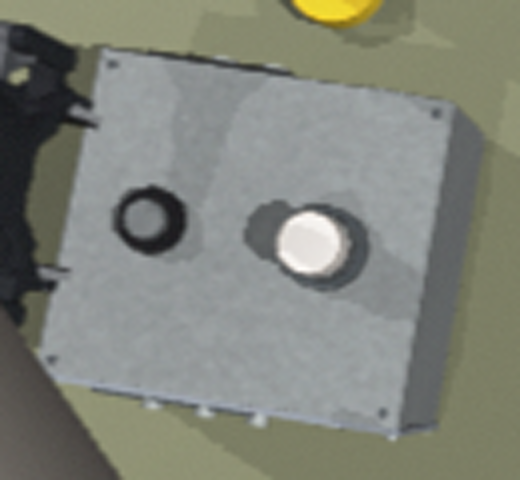

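The mast has popped up: the head top is at side crop (327,236) and top crop (309,241). I'll triangulate it.

```bash
python3 - <<'E'
from h import *
t=cam("top");s=cam("side")
f=lambda z,k,o:[(z[0]+.5)/k-.5+o[0],(z[1]+.5)/k-.5+o[1]]
p,e=tri(t,f((309,241),4,(120,165)),s,f((327,236),3.5,(220,160)));print(p,e)
go((p[0],p[1],240),82)
E
```

```text
[466.31273457 184.55913618 177.16275525] 1.8541790277661718
ee [480.6 287.7 261.4] yaw 82.1 t 16.62 gap 85.5 F [-0.3  0.4 -0.2] delta [-3.469e-01  2.000e-04  7.160e-02] [-0.0007  0.0005  0.0008]
```

{"name": "jog_arm", "arguments": {
  "deltas": [
    [1,-0.347,0,0.07,0,0,0],
    [1,-0.347,0,0.07,0,0,0],
    [1,-0.347,0,0.07,0,0,0],
    [1,-0.347,0,0.07,0,0,0]
  ],
  "newtons": 60
}}

```text
time_s: 17.12
ee_pos: [466.6, 185.2, 241.3]
tcp_rot: [-2.37, -2.062, -0.0]
wrist_force: [0.5, -0.6, 0.8]
finger_gap: 85.4
```

```bash
python3 - <<'E'
from h import *
go((466.2,184.8,153),82)
E
```

```text
ee [466.6 185.2 241.3] yaw 82.1 t 17.12 gap 85.4 F [ 0.5 -0.6  0.8] delta [-0.0015 -0.0012  0.2943] [ 0.     -0.0002  0.0008]
```

{"name": "jog_arm", "arguments": {
  "deltas": [
    [1,-0.0015,-0.001,0.12,0,0,0],
    [1,-0.0015,-0.001,0.24,0,0,0],
    [1,-0.0015,-0.001,0.294,0,0,0],
    [1,-0.0015,-0.001,0.294,0,0,0]
  ]
}}

```text
time_s: 17.62
ee_pos: [465.8, 185.1, 152.6]
tcp_rot: [-2.368, -2.063, 0.002]
wrist_force: [-0.4, -0.1, 0.6]
finger_gap: 85.5
```

{"name": "jog_arm", "arguments": {
  "deltas": [
    [0,0,0,0,0,0,0],
    [0,0,0,0,0,0,0],
    [0,0,0,0,0,0,0],
    [0,0,0,0,0,0,0],
    [0,0,0,0,0,0,0]
  ]
}}

```text
time_s: 18.25
ee_pos: [465.4, 184.7, 153.2]
tcp_rot: [-2.369, -2.063, 0.001]
wrist_force: [-5.3, 1.8, 0.9]
finger_gap: 34.3
```

```bash
python3 - <<'E'
from h import *
s=cam("side")
cv2.imwrite("pics/s12.png",cv2.resize(s["img"][160:330,220:390],None,fx=3.5,fy=3.5,interpolation=2)[:,:,::-1])
go((466.2,184.8,230),82)
E
```

```text
ee [465.3 184.7 153.2] yaw 82.1 t 18.3 gap 34.3 F [-6.2  1.9  1.2] delta [ 0.0007  0.0025 -0.2559] [-0.0006  0.0001  0.001 ]
```

View pics/s12.png

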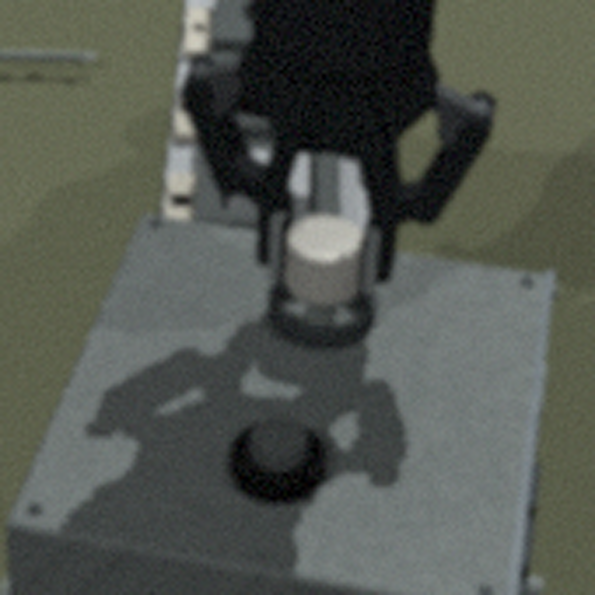

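The head is gripped at crop (325,250), with the gap at 34.3 mm. I'll pull up.

{"name": "jog_arm", "arguments": {
  "deltas": [
    [0,0,0,-0.04,0,0,0],
    [0,0,0,-0.08,0,0,0],
    [0,0,0,-0.12,0,0,0],
    [0,0,0,-0.16,0,0,0],
    [0,0,0,-0.2,0,0,0]
  ],
  "newtons": 80
}}

```text
time_s: 18.92
ee_pos: [465.3, 184.6, 213.8]
tcp_rot: [-2.369, -2.063, 0.001]
wrist_force: [-5.5, 2.6, -3.0]
finger_gap: 33.8
```

{"name": "jog_arm", "arguments": {
  "deltas": [
    [0,0,0,-0.015,0,0,0],
    [0,0,0,-0.03,0,0,0],
    [0,0,0,-0.03,0,0,0]
  ]
}}

```text
time_s: 19.3
ee_pos: [465.4, 184.7, 222.7]
tcp_rot: [-2.369, -2.063, 0.001]
wrist_force: [-6.1, 3.5, -2.0]
finger_gap: 33.9
```

{"name": "jog_arm", "arguments": {
  "deltas": [
    [0,0,0,-0.007,0,0,0],
    [0,0,0,-0.013,0,0,0],
    [0,0,0,-0.013,0,0,0]
  ]
}}

```text
time_s: 19.68
ee_pos: [465.4, 184.7, 226.4]
tcp_rot: [-2.369, -2.063, 0.001]
wrist_force: [-5.5, 2.3, -3.6]
finger_gap: 33.8
```

```bash
python3 - <<'E'
from h import *
s=cam("side")
cv2.imwrite("pics/s13.png",cv2.resize(s["img"][110:330,200:390],None,fx=3,fy=2.7,interpolation=2)[:,:,::-1])
go((466.2,184.8,230),82)
E
```

```text
ee [465.3 184.7 226.4] yaw 82.1 t 19.73 gap 33.8 F [-5.9  2.2 -2.2] delta [ 0.0009  0.0028 -0.012 ] [-0.0006  0.0001  0.001 ]
```

View pics/s13.png

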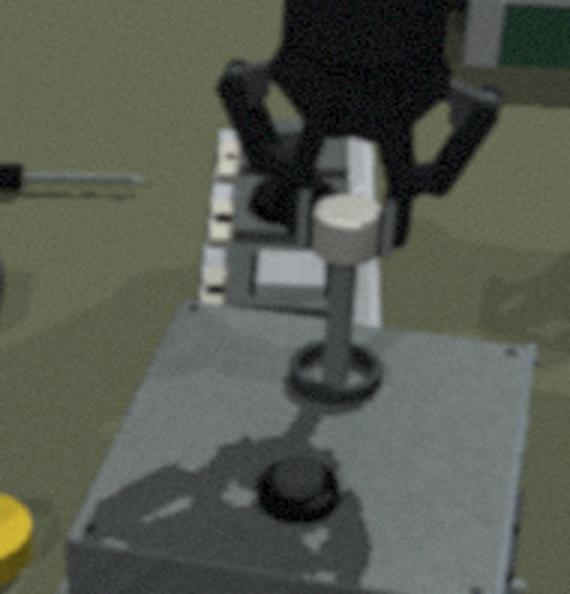

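The head is held up on its tube at crop (348,225), with only about 3 N of weight so far. I'll creep to the hard stop.

{"name": "jog_arm", "arguments": {
  "deltas": [
    [0,0,0,-0.007,0,0,0],
    [0,0,0,-0.01,0,0,0],
    [0,0,0,-0.01,0,0,0]
  ]
}}

```text
time_s: 20.1
ee_pos: [465.3, 184.7, 229.4]
tcp_rot: [-2.369, -2.063, 0.001]
wrist_force: [-5.9, 2.6, -3.0]
finger_gap: 33.8
```

{"name": "jog_arm", "arguments": {
  "deltas": [
    [0,0,0,-0.004,0,0,0],
    [0,0,0,-0.006,0,0,0],
    [0,0,0,-0.006,0,0,0]
  ]
}}

```text
time_s: 20.48
ee_pos: [465.3, 184.7, 231.2]
tcp_rot: [-2.369, -2.063, 0.001]
wrist_force: [-5.8, 3.5, -3.5]
finger_gap: 33.7
```

{"name": "jog_arm", "arguments": {
  "deltas": [
    [0,0,0,-0.004,0,0,0],
    [0,0,0,-0.006,0,0,0],
    [0,0,0,-0.006,0,0,0]
  ]
}}

```text
time_s: 20.85
ee_pos: [465.3, 184.6, 232.0]
tcp_rot: [-2.368, -2.062, 0.001]
wrist_force: [1.0, 6.5, -19.3]
finger_gap: 34.0
```

{"name": "jog_arm", "arguments": {
  "deltas": [
    [0,0,0,-0.004,0,0,0],
    [0,0,0,-0.006,0,0,0],
    [0,0,0,-0.006,0,0,0]
  ]
}}

```text
time_s: 21.22
ee_pos: [465.2, 184.6, 232.3]
tcp_rot: [-2.367, -2.062, 0.002]
wrist_force: [11.5, 12.1, -46.1]
finger_gap: 33.9
```

That is the hard stop, 79 mm above the grasp height. I'll ease the pull and verify.

{"name": "jog_arm", "arguments": {
  "deltas": [
    [0,0,0,0.008,0,0,0],
    [0,0,0,0.009,0,0,0],
    [0,0,0,0.009,0,0,0],
    [0,0,0,0.009,0,0,0]
  ]
}}

```text
time_s: 21.72
ee_pos: [465.3, 184.7, 231.9]
tcp_rot: [-2.369, -2.063, 0.001]
wrist_force: [-4.9, 4.0, -4.2]
finger_gap: 33.3
```

```bash
python3 - <<'E'
from h import *
t=cam("top");s=cam("side")
cv2.imwrite("pics/s14.png",s["img"][:,:,::-1]);cv2.imwrite("pics/t14.png",t["img"][:,:,::-1])
go((466.2,184.8,230),82)
# head top predicted at mast 0.11 : z=133+14+110
a=np.linspace(0,2*np.pi,100)
for m in(50,103,110): 
  p=proj(s,np.stack([466+18*np.cos(a),185+18*np.sin(a),133+14+m+0*a],1));print(m,p.min(0),p.max(0))
m=(s["img"].astype(int).min(2)>95).astype(np.uint8)[150:215,295:335]
k=max(cv2.findContours(m,0,1)[0],key=cv2.contourArea);print(np.array(cv2.boundingRect(k))+[295,150,0,0])
E
```

```text
ee [465.3 184.7 231.9] yaw 82.1 t 21.82 gap 33.8 F [-5.5  2.4 -5. ] delta [0.0009 0.0029 0.0064] [-0.0007  0.0001  0.0011]
50 [301.75372592 210.1008058 ] [325.18737433 223.67707148]
103 [303.52555528 181.2202398 ] [327.83383499 194.19066111]
110 [303.76947966 177.2473504 ] [328.19847194 190.1281361 ]
[305 159  23  44]
```

View pics/s14.png

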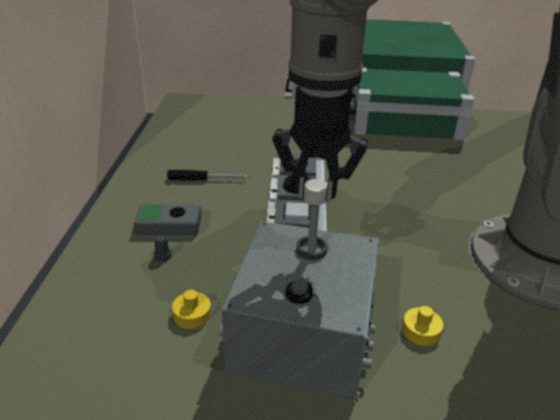

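View pics/t14.png

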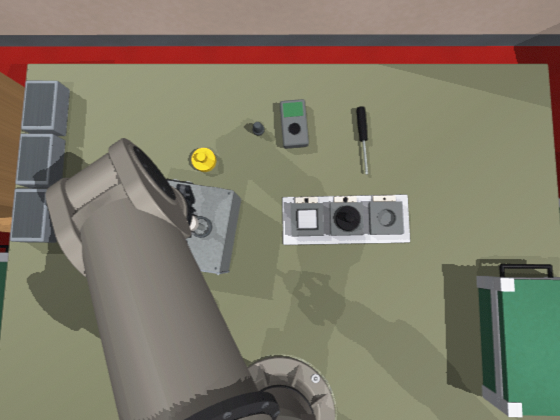

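The head top is at about (316,185) in the side view, as predicted for 110 mm of travel. The cap is in its slot at (347,217) in the top view, and the bystanders have not moved. I'm handing in.

```bash
python3 - <<'E'
from h import *
print(robot.finish_job()); go((466.2,184.8,230),82)
E
```

```text
the job is handed in; nothing more can be done
None
the job is handed in; nothing more can be done
```

The job is done and handed in at about 21.8 s. The cap is in the large round slot and the gripper is holding the mast at its second stop. The hand-in reported no verdict, so what follows rests on my own checks.

- **Cap:** I set it in the middle block, let go, and pressed it once with the shut fingers. By touch, the knob top is at 65.0 mm and the block top at 31.0 mm, a 34 mm difference, which is exactly fully home. Both camera views show it upright and centred to within about 1 px.
- **Height disagreement:** The cameras put the block top at 26–28 mm, against 31 mm by touch. I trusted the touch reading.
- **Contact forces:** Setting the cap down peaked at 39 N on the wrist sensor, the seating press at 55 N and the pull against the hard stop at 46 N. These came through the fingers or the part they held, and all are below the 120 N wrist limit.
- **Mast:** The button went fully down and the head popped up. I gripped it, drew it past the first stop to the hard end, then eased off.
- **Final hold:** The commanded grip is 80 N, the downward pull about 5 N, and the arm still. The side view matches about 110 mm of travel.
- **Bystanders:** By eye in the last pictures, all four are where they started. I did not measure them.

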